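# Weigh the larger coil

### The arm

A 6-joint arm with a two-finger parallel gripper is mounted at the origin on the work surface. World frame = base frame: x ahead of the robot, y to its left, z up, the work surface at z = 0. Lengths are in m, angles in rad, forces in N, time in s.
With the tool pointing down it reaches from about 0.3 to 0.775 m from the base axis. Payload 14.6 kg.
Tool frame: the origin (TCP) lies at the very end of the fingers, on their centre line; the grasp point (between the pads) lies 19 mm behind it; z points along the fingers, y is the line along which they close (so a half turn about z gives the same grasp; the last joint's range is limited). The gripper opens to 94 mm and grips with 3 to 60 N. Pads are 16 mm wide; open, the fingers measure 119 mm over their backs; the gripper's body (75 mm by 177 mm) begins 78 mm behind the grasp point.
Start: joints at [1.1, 0.3, 1.521, -0, 1.321, -0.067], TCP at [0.216, 0.506, 0.205] pointing down, gripper open.
Joint ranges: [-3.03, 3.03], [-0.79, 2.21], [0.23, 2.52], [-1.04, 4.18], [0, 3.07], [-2.55, 2.55]. Speed limits (rad/s): [2.22, 2.22, 2.57, 3.14, 3.14, 3.14].

### API

Orientations are given as [roll, pitch, yaw] about the fixed x, y, z axes, in that order (R = Rz(yaw) Ry(pitch) Rx(roll)).
In Python, from station import ctrl gives the robot as it stands. The module is installed in compiled form; this text tells all that it offers.
- The arm moves only by the tool step_arm, never from a script. Its argument "deltas" is a list of rows, each an object with "dp": the shift along the tool's x, y, z scaled (see below), a list of three; "twist": the turn about the tool's z scaled (see below). In form: [{"dp": [tx, ty, tz], "twist": twist}, ...]. A call has 1 to 12 rows; each row shifts and turns the commanded pose from where the row before left it, along the tool's axes as they then stand; what a row does not reach is not made up. The controller multiplies each number of a shift by 0.04 m and each number of a turn by 4 degrees. A row lasts 1/10 s, in which the tool goes at most 50 mm and 8.59 degrees, less where a joint would pass 70% of its speed; a pose out of reach is approached as far as the arm can. A call with a number of a shift or a turn outside -1 to 1 is refused whole. A call with a gripper value outside its range is refused whole. "gripper" is the opening, from -1 (shut) to 1 (fully open), set as the call begins (left out, the last holds). The fingers move at their own pace and stop on an object; "squeeze" is the grip in N (left out, the last holds). Time passes only in rows, so rows that do not move let the fingers close. It gives the time, the measured TCP pose, the force, the opening and the grip force at its end, in the units of the state.
- ctrl.get_obs(): the state, without advancing time (a new reading comes with each control period).
- ctrl.camera(name): name is "scene" or "side" or "wrist"; returns (picture, depth): 480x640x3 uint8, red, green, blue; 480x640 float32, m along the optical axis (not along the pixel's ray), 0 where there is no reading.
- ctrl.get_calibration(name): a dict with "fx", "fy", "cx", "cy" (pixels), "distortion" ([k1, k2, p1, p2, k3] as OpenCV has them; the pictures are not rectified), "world_to_cam" (4x4, takes a point from world to camera coordinates); the wrist camera has in their place "hand_eye" (4x4, takes a point from camera to tool coordinates, whose origin is the TCP and whose axes are the flange's). Camera axes: x right, y down, z forward; pixel columns grow to the right and rows downward; lengths in m; the calibration is good to about 2 mm. A picture is of the moment at which its call begins: read the wrist's pose just before it. get_calibration takes no time and is no camera call.
- ctrl.hand_in(): hands the job in; it is judged then, once.
Trained networks look in the newest picture that a camera, given by its name, has taken for a name from the list of things; names that differ only in an ending like _2 or _b are one class to them, and where a whole thing is asked for, a point or a joint stands for the part that bears it (a point fixed in the world has none). Each returns a list of dicts, best first, with "conf" (0 to 1); they miss things now and then, are a little off and sometimes report something else, mostly with a low value. They report only what shows in the picture. A call takes as long as a camera call. They do not tell look-alikes from the thing itself.
- ctrl.spot_in(camera, label): "rect" ([left, top, right, bottom] as shares, 0 to 1, of the picture: columns of its width, rows of its height, round what is visible of it).
- ctrl.cut_out(camera, label): "pixels" (480x640 bool, what is visible of it) and "rect" ([left, top, right, bottom] as shares, 0 to 1, of the picture: columns of its width, rows of its height, round what is visible of it).
The state is a dict: "time_s": time; "qpos": joint angles; "joint_vel": joint speeds; "tau": joint torques, N m; "ee_pos": TCP position; "eef_rot": TCP orientation; "force": force on the tool from outside, world axes, zero at the start; "moment": the same for the moment, N m; "grip_width": finger opening in m; "grip_force": force on a finger pad.
Only numpy, scipy, OpenCV 4.12 (cv2) and the standard library are available. Lean on these libraries where they do the work, as an engineer would, in place of code of your own. Each camera call takes 0.05 s, during which the arm holds its last target. There are 200 camera calls.

### The job

Swing the keeper bar off the larger wound coil, slide that coil straight up off its spindle, and set it down gently, upright and collar up, in the middle of the balance pan without pressing the pan down hard. Keep the coil upright all the way, leave the smaller coil on its spindle, and do not disturb the other things on the bench.

Things in the scene. Friction and masses are not known exactly. Their poses are not given: they have to be found in the camera images.
- coil_a: the larger coil, to be weighed: white bobbin, copper winding, 220 g, loose, on stand_a's spindle. Origin at the centre of its underside, z up its axis. Two flanges 62 mm wide, 5 mm thick (undersides at 0 and 35 mm), winding 52 mm wide between them; above the upper flange a round collar 32 mm wide from 40 to 62 mm. Bore 18 mm right through
- stand_a: fixed aluminium stand that carries coil_a. Origin on the bench under the spindle axis, z up. Base plate 12 mm thick, from -42 to +42 mm in x and -40 to +80 mm in y. Steel spindle 14 mm in diameter, its tip 100 mm above the bench. Keeper pivot at x 0, y +58 mm
- keeper_a (a joint): flat steel keeper bar of stand_a on a vertical pivot, rad, 0 to 1.6, stays where left. At 0 it points from the pivot along the stand's -y, its end (39 mm from the pivot) over coil_a's upper flange; larger values swing the end towards the stand's +x. Bar 10 mm wide, 55 to 61 mm above the bench. The coil passes from about 0.75 rad on
- keeper_a_pin (a point): top end of the black upright pin on keeper_a by which it is moved: pin 10 mm in diameter, standing 35 mm above the bar, 22 mm from the pivot; this point is 96 mm above the bench
- coil_b: the smaller coil, stays where it is: like coil_a but flanges 44 mm, 48 mm tall, on the spindle of stand_b. Origin at the centre of its underside
- stand_b: fixed stand like stand_a that carries coil_b (its keeper bar 8 mm lower). Origin on the bench under the spindle axis
- balance: fixed bench balance, white housing 210 mm (x) by 180 mm (y), 52 mm tall, display on its -x end. Origin at the centre of its underside on the bench
- pan_top (a point): centre of the top face of the balance's round steel pan, 130 mm in diameter, 76 mm above the bench when empty, on a soft spring
- pan (a joint): how far the pan is pressed down, m: 0 empty, about 0.002 under the coil, 0.010 at its stop (1 N per mm)
- carton_1: plain white carton 60x60x80 mm, bystander; origin at the centre of its underside
- carton_2: plain white carton 55x55x75 mm, bystander; origin at the centre of its underside
- ferrite_ring: black ring lying flat, 44 mm outside, 12 mm thick, bystander; origin at the centre of its underside
- cal_weight: small steel knobbed weight, 26 mm wide, 44 mm tall, bystander; origin at the centre of its underside
- water_bottle: water bottle, 62 mm wide, 190 mm tall, bystander; origin at the centre of its underside
- screwdriver: screwdriver lying on the bench, 190 mm long, bystander
Not all that is in view belongs to the job. Leave any blue or brown look-alike of the stand_a alone.

How it is judged:
On the way, in this order (a step that is already met when the one before it is completed fails the run):
1. the keeper bar is swung clear of the larger coil (value of joint keeper_a above 0.65 rad), for 0.1 s.
2. the larger coil is off its spindle and away from its stand (horizontal distance between coil_a and stand_a above 0.06 m), for 0.1 s.
At the end, for the whole second after the job is handed in: The larger coil rests flat on the balance pan, collar up (tilt under 0.1 rad), its axis within 30 mm of the pan's centre, released and still; the smaller coil is still seated on its own spindle (horizontal distance between coil_a and pan_top below 0.03 m and z of coil_a in the frame of pan_top between -0.004 and 0.004 m and angle between coil_a's own z axis and vertical below 0.1 rad and linear speed of coil_a below 0.02 m/s and horizontal distance between coil_b and stand_b below 0.01 m and z of coil_b in the frame of stand_b below 0.02 m); the robot touches nothing.
It fails at once if the larger coil is tipped more than 0.4 rad (angle between coil_a's own z axis and vertical above 0.4 rad).
It fails at once if the pan is pressed down more than 8 mm (shoved, or the coil dropped on it) (value of joint pan above 0.008 m).
It fails at once if the smaller coil is moved by more than 20 mm (distance of coil_b from where it was at the start of the episode above 0.02 m).
It fails at once if a bystander is moved by more than 30 mm (distance of any of carton_1, carton_2, ferrite_ring, cal_weight, water_bottle, screwdriver from where it was at the start of the episode above 0.03 m).
It also fails if it takes over 54 s, if anything falls off the work surface, if the arm or the gripper's body presses on something with over 40 N, if the wrist force passes 120 N, or if a joint passes its speed limit or range.

## Working session

There is one attempt and no reset: what is moved stays moved. The work goes in short steps, Python scripts to look and compute and a tool call to move; the robot and the scene stay as the last step left them, time stands still between calls to the robot, and variables do not carry over. Pictures are saved under pics/ and viewed, at most 10 in all, crops included, and the job is handed in when it is done.

Besides the shell and the picture viewer there is one more tool, called after "Call:" by a JSON object that holds its "name" and its "arguments", one argument or row to a line. step_arm: Moves the arm, as the interface text tells. Its arguments: {"type":"object","properties":{"deltas":{"type":"array"},"gripper":{"type":"number"},"squeeze":{"type":"number"}},"required":["deltas"]}

```bash
mkdir -p pics
cat > h.py <<'E'
import numpy as np, cv2
from scipy.spatial.transform import Rotation as Ro
from station import ctrl
def pts(cam,D,mask=None,pose=None):
    c=ctrl.get_calibration(cam)
    if mask is None: mask=np.ones(D.shape,bool)
    v,u=np.nonzero(mask&(D>0)); z=D[v,u]
    K=np.array([[c['fx'],0,c['cx']],[0,c['fy'],c['cy']],[0,0,1]])
    n=cv2.undistortPoints(np.stack([u,v],1).astype(float).reshape(-1,1,2),K,np.array(c['distortion'])).reshape(-1,2)
    P=np.c_[n*z[:,None],z,np.ones(len(z))]
    if cam=='wrist':
        T=np.eye(4);T[:3,:3]=Ro.from_euler('xyz',pose['eef_rot']).as_matrix();T[:3,3]=pose['ee_pos'];M=T@np.array(c['hand_eye'])
    else: M=np.linalg.inv(np.array(c['world_to_cam']))
    return (P@M.T)[:,:3],u,v
E
python3 - <<'E'
from h import *
s=ctrl.get_obs();print({k:np.round(v,3) for k,v in s.items()})
ims=[]
for cam in ['scene','side']:
    I,D=ctrl.camera(cam);np.savez(cam+'0.npz',I=I,D=D)
    cv2.imwrite(f'pics/{cam}0.png',I[...,::-1])
    for l in ['coil_a','stand_a','keeper_a_pin','balance','pan_top','carton_1','water_bottle','ferrite_ring','cal_weight','screwdriver']:
        for r in ctrl.cut_out(cam,l)[:4]:
            P,_,_=pts(cam,D,r['pixels'])
            x=np.array(r['rect'])*[640,480,640,480]
            if len(P):print(cam,l,round(r['conf'],2),x.astype(int),'med',np.median(P,0).round(3),'lo',np.percentile(P,2,0).round(3),'hi',np.percentile(P,98,0).round(3))
E
```

```text
{'time_s': np.float64(0.0), 'qpos': array([ 1.1  ,  0.3  ,  1.522, -0.   ,  1.321, -0.067]), 'joint_vel': array([ 0.001,  0.001, -0.002,  0.   ,  0.   ,  0.001]), 'tau': array([-2.0000e-03, -5.3181e+01, -3.5274e+01,  7.1000e-02,  2.4000e-02,
       -0.0000e+00]), 'ee_pos': array([0.216, 0.506, 0.205]), 'eef_rot': array([-3.14 , -0.   ,  2.738]), 'force': array([-0.271, -0.162,  0.158]), 'moment': array([0.001, 0.018, 0.013]), 'grip_force': np.float64(0.0), 'grip_width': np.float64(0.094)}
scene coil_a 0.91 [340 332 366 360] med [0.594 0.253 0.051] lo [0.557 0.218 0.013] hi [0.613 0.274 0.076]
scene coil_a 0.76 [297 257 311 274] med [0.579 0.004 0.043] lo [ 0.56  -0.019  0.013] hi [0.596 0.014 0.06 ]
scene stand_a 0.87 [328 333 385 383] med [0.587 0.292 0.012] lo [0.541 0.216 0.005] hi [0.626 0.326 0.094]
scene stand_a 0.8 [286 250 319 301] med [0.598 0.024 0.012] lo [ 0.534 -0.05   0.002] hi [0.643 0.074 0.093]
scene stand_a 0.76 [327 215 376 267] med [ 0.42  -0.013  0.012] lo [ 0.374 -0.076  0.002] hi [0.459 0.038 0.093]
scene stand_a 0.75 [395 307 451 358] med [0.415 0.312 0.012] l
[... 2746 characters left out ...]
 0.078]
side pan_top 0.78 [366 297 428 338] med [ 0.593 -0.266  0.076] lo [ 0.534 -0.323  0.073] hi [ 0.652 -0.203  0.079]
side carton_1 0.93 [446 267 477 310] med [ 0.777 -0.177  0.054] lo [ 0.754 -0.188  0.005] hi [ 0.808 -0.13   0.078]
side water_bottle 0.67 [326 128 347 192] med [0.654 0.445 0.088] lo [0.629 0.432 0.006] hi [0.684 0.469 0.189]
side ferrite_ring 0.55 [247 246 265 256] med [0.369 0.132 0.01 ] lo [ 0.35   0.112 -0.   ] hi [0.389 0.155 0.015]
side cal_weight 0.63 [272 313 285 330] med [ 0.37  -0.157  0.021] lo [ 0.359 -0.163 -0.   ] hi [ 0.384 -0.146  0.043]
side screwdriver 0.65 [375 387 393 477] med [ 0.486 -0.52   0.023] lo [ 0.469 -0.563  0.011] hi [ 0.521 -0.403  0.028]
```

View pics/scene0.png

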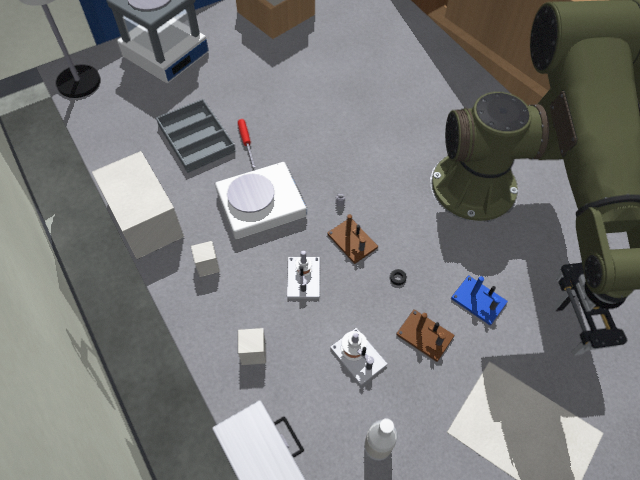

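View pics/side0.png

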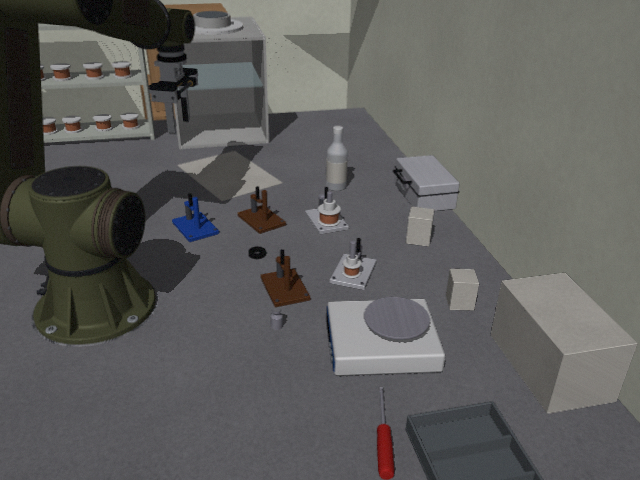

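Scene picture: aluminium stands with copper coils are at (353,346), the larger, and (303,268), the smaller. Look-alikes are brown at (425,333) and (353,240), and blue at (480,298). The side view agrees: the larger coil is at (330,213) and the smaller at (351,267). I choose the stand at scene (353,346), and will check it in a crop.

Run:
```python
from h import *
z={c:np.load(c+'0.npz') for c in ['scene','side']}
a=cv2.resize(z['scene']['I'][315:395,310:400],(540,480),interpolation=cv2.INTER_CUBIC)
b=cv2.resize(z['side']['I'][175:240,300:360],(260,282),interpolation=cv2.INTER_CUBIC)
c=np.zeros((480,800,3),np.uint8);c[:,:540]=a;c[:282,540:]=b
cv2.imwrite('pics/crop1.png',c[...,::-1])
for cam in z:
    P,u,v=pts(cam,z[cam]['D']); 
    m=(abs(P[:,0]-.585)<.08)&(abs(P[:,1]-.27)<.09)
    P=P[m]
    for lo,hi in [(.006,.018),(.045,.055),(.055,.064),(.068,.078),(.085,.105)]:
        Q=P[(P[:,2]>lo)&(P[:,2]<hi)]
        print(cam,lo,hi,len(Q),Q.mean(0).round(3),Q.min(0).round(3),Q.max(0).round(3))
        if lo==.006: print('rect',cv2.minAreaRect((Q[:,:2]*1000).astype(np.float32)))
        if lo in(.085,.055): print(Q.round(3).tolist()[:25])
```

```text
scene 0.006 0.018 950 [0.588 0.282 0.011] [0.512 0.193 0.006] [0.665 0.351 0.018]
rect ((588.5972290039062, 273.3914794921875), (158.79183959960938, 146.01226806640625), 86.5298843383789)
scene 0.045 0.055 284 [0.587 0.248 0.051] [0.553 0.216 0.045] [0.616 0.312 0.055]
scene 0.055 0.064 127 [0.584 0.282 0.059] [0.559 0.222 0.055] [0.608 0.313 0.064]
[[0.566, 0.228, 0.056], [0.559, 0.239, 0.058], [0.596, 0.222, 0.055], [0.6, 0.223, 0.057], [0.601, 0.228, 0.056], [0.587, 0.238, 0.059], [0.6, 0.237, 0.056], [0.6, 0.244, 0.063], [0.599, 0.244, 0.056], [0.597, 0.248, 0.063], [0.577, 0.261, 0.064], [0.598, 0.25, 0.062], [0.582, 0.26, 0.063], [0.58, 0.261, 0.062], [0.606, 0.246, 0.056], [0.6, 0.249, 0.055], [0.598, 0.25, 0.056], [0.595, 0.255, 0.062], [0.592, 0.258, 0.063], [0.586, 0.261, 0.064], [0.582, 0.261, 0.057], [0.579, 0.261, 0.055], [0.577, 0.263, 0.055], [0.598, 0.254, 0.058], [0.596, 0.256, 0.06]]
scene 0.068 0.078 80 [0.587 0.252 0.073] [0.57  0.231 0.068] [0.599 0.288 0.078]
scene 0.085 0.105 54 [0.585 0.26  0.096] [0.578 0.239 0.085] [0.591 0.288 0.104]
[[0.585, 0.239, 0.095],
[... 1486 characters left out ...]
1 0.244 0.073] [0.566 0.226 0.068] [0.596 0.282 0.078]
side 0.085 0.105 56 [0.581 0.255 0.093] [0.575 0.234 0.085] [0.587 0.286 0.102]
[[0.577, 0.279, 0.098], [0.58, 0.28, 0.097], [0.583, 0.28, 0.097], [0.587, 0.286, 0.094], [0.578, 0.282, 0.093], [0.579, 0.277, 0.096], [0.582, 0.275, 0.096], [0.585, 0.278, 0.095], [0.578, 0.285, 0.089], [0.58, 0.281, 0.091], [0.582, 0.278, 0.092], [0.585, 0.278, 0.092], [0.577, 0.28, 0.088], [0.579, 0.276, 0.09], [0.583, 0.279, 0.088], [0.586, 0.281, 0.087], [0.577, 0.279, 0.086], [0.579, 0.276, 0.087], [0.581, 0.274, 0.088], [0.585, 0.277, 0.086], [0.581, 0.25, 0.1], [0.584, 0.253, 0.098], [0.581, 0.273, 0.085], [0.578, 0.249, 0.098], [0.58, 0.248, 0.098]]
```

View pics/crop1.png

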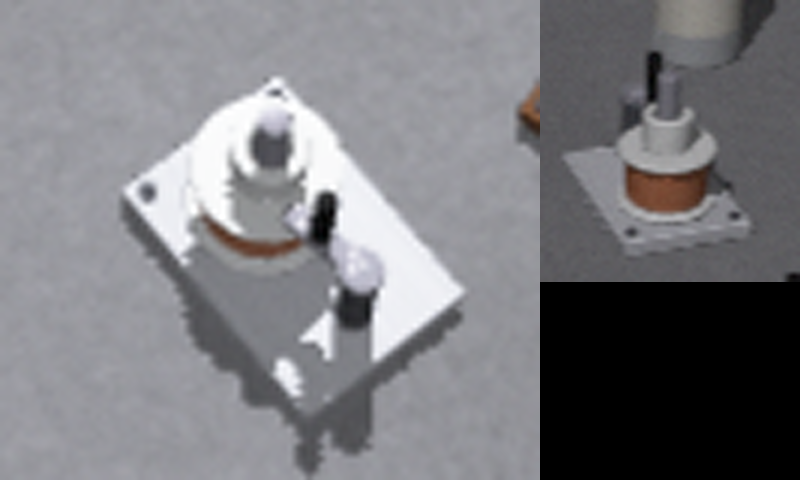

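The crop confirms it: bare aluminium stand, large copper coil under its keeper, with the black pin at about (323,215) in the crop and the pivot post at (357,285). I'll move in for a wrist view.

Call:
{"name": "step_arm", "arguments": {
  "deltas": [
    {"dp":[-0.8,-0.21,-0.25],"twist":0},
    {"dp":[-0.8,-0.21,-0.25],"twist":0},
    {"dp":[-0.8,-0.21,-0.25],"twist":0},
    {"dp":[-0.8,-0.21,-0.25],"twist":0},
    {"dp":[-0.8,-0.21,-0.25],"twist":0},
    {"dp":[-0.8,-0.21,-0.25],"twist":0},
    {"dp":[-0.8,-0.21,-0.25],"twist":0},
    {"dp":[-0.8,-0.21,-0.25],"twist":0},
    {"dp":[-0.8,-0.21,-0.25],"twist":0},
    {"dp":[-0.8,-0.21,-0.25],"twist":0},
    {"dp":[0,0,0],"twist":0},
    {"dp":[0,0,0],"twist":0}
  ]
}}

```text
time_s: 2.3
ee_pos: [0.4776, 0.3025, 0.3052]
eef_rot: [-3.141, -0.0, 2.737]
force: [-0.2, -0.1, 0.5]
grip_width: 0.0943
grip_force: 0.0
```

Run:
```python
from h import *
s=ctrl.get_obs();print(s['time_s'],s['ee_pos'].round(4),s['eef_rot'].round(4),s['qpos'].round(2))
print(np.round(ctrl.get_calibration('wrist')['hand_eye'],3))
I,D=ctrl.camera('wrist');np.savez('w1.npz',I=I,D=D,p=s['ee_pos'],r=s['eef_rot'])
cv2.imwrite('pics/w1.png',I[...,::-1])
P,u,v=pts('wrist',D,pose=s)
m=(abs(P[:,0]-.585)<.1)&(abs(P[:,1]-.27)<.1)
for lo,hi in [(.008,.016),(.044,.052),(.055,.064),(.068,.08),(.08,.105)]:
    k=m&(P[:,2]>lo)&(P[:,2]<hi);Q=P[k]
    if len(Q)>5: print(lo,hi,len(Q),Q.mean(0).round(4),Q.min(0).round(3),Q.max(0).round(3),u[k].min(),u[k].max(),v[k].min(),v[k].max())
```

```text
2.3 [0.4776 0.3025 0.3052] [-3.1415e+00 -2.0000e-04  2.7366e+00] [ 0.5   0.28  1.32  0.    1.54 -0.67]
[[ 0.001 -0.971 -0.241  0.07 ]
 [ 1.     0.001  0.001 -0.001]
 [-0.001 -0.241  0.971 -0.18 ]
 [ 0.     0.     0.     1.   ]]
0.008 0.016 2229 [0.5648 0.2815 0.0126] [0.531 0.203 0.008] [0.625 0.33  0.016] 278 373 234 315
0.044 0.052 279 [0.5741 0.2518 0.051 ] [0.55  0.217 0.045] [0.611 0.312 0.052] 292 355 267 312
0.055 0.064 347 [0.5755 0.2865 0.0608] [0.565 0.234 0.055] [0.589 0.313 0.064] 302 357 269 299
0.068 0.08 313 [0.5765 0.2518 0.0735] [0.565 0.231 0.068] [0.595 0.288 0.08 ] 302 342 285 308
0.08 0.105 224 [0.5778 0.2601 0.0946] [0.573 0.24  0.08 ] [0.586 0.288 0.102] 308 343 289 312
```

View pics/w1.png

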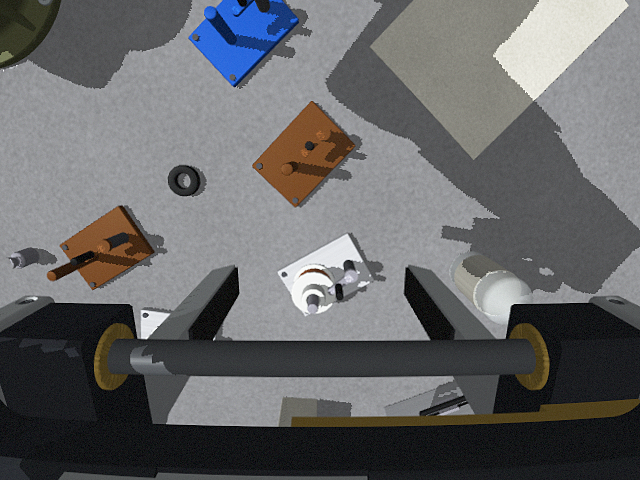

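The wrist view shows the stand at (320,280), with the coil at (312,297), pin at (339,292), and post at (349,270). I'll get exact tips from the depth.

Run:
```python
from h import *
w=np.load('w1.npz')
for cam,f in [('wrist','w1.npz'),('scene','scene0.npz'),('side','side0.npz')]:
    z=np.load(f);P,u,v=pts(cam,z['D'],pose=dict(ee_pos=w['p'],eef_rot=w['r']))
    C=z['I'][v,u].astype(int).sum(1)
    m=(abs(P[:,0]-.58)<.03)&(abs(P[:,1]-.27)<.05)&(P[:,2]>.066)
    P=P[m];C=C[m]
    for n,a,k in [('spindle',(.584,.247),P[:,2]>.085),('pin',(.581,.28),(P[:,2]>.08)&(C<150)),('pin-up',(.581,.28),(P[:,2]>.092)),('post',(.574,.305),P[:,2]>.066),('collar',(.584,.247),(P[:,2]>.07)&(P[:,2]<.078))]:
        q=P[k&(np.hypot(P[:,0]-a[0],P[:,1]-a[1])<(.02 if n=='collar' else .013))]
        if len(q)>3: print(cam,n,len(q),'mean',q.mean(0).round(4),'mid',((q.min(0)+q.max(0))/2).round(4),'rng',np.ptp(q,0).round(4),'zmax',q[:,2].max().round(3))
    # plate
    P,u,v=pts(cam,z['D'],pose=dict(ee_pos=w['p'],eef_rot=w['r']))
    I=z['I'][v,u].astype(int); m=(abs(P[:,0]-.58)<.09)&(abs(P[:,1]-.27)<.09)&(abs(P[:,2]-.012)<.0025)
    q=P[m][:,:2]*1000
    im=np.zeros((200,200),np.uint8);ij=np.round(q-[480,170]).astype(int);im[np.clip(ij[:,0],0,199),np.clip(ij[:,1],0,199)]=255
    im=cv2.morphologyEx(cv2.dilate(im,np.ones((3,3))),cv2.MORPH_OPEN,np.ones((5,5)))
    n,L,st,_=cv2.connectedComponentsWithStats(im);b=1+np.argmax(st[1:,4])
    pp=np.argwhere(L==b)[:,:].astype(np.float32);r=cv2.minAreaRect(pp)
    print(cam,'plate ctr',np.array(r[0])+[480,170],r[1],r[2])
```

```text
wrist spindle 136 mean [0.5776 0.248  0.0971] mid [0.5792 0.2469 0.0935] rng [0.0132 0.0133 0.0171] zmax 0.102
wrist pin 69 mean [0.5783 0.2834 0.092 ] mid [0.5797 0.2834 0.0892] rng [0.0085 0.0084 0.0177] zmax 0.098
wrist pin-up 48 mean [0.5794 0.2834 0.0956] mid [0.5799 0.2832 0.095 ] rng [0.008  0.0094 0.006 ] zmax 0.098
wrist collar 254 mean [0.5768 0.2485 0.074 ] mid [0.5798 0.2466 0.074 ] rng [0.0296 0.0314 0.0079] zmax 0.078
wrist plate ctr [578.21095276 266.67321777] (85.91181182861328, 122.40171813964844) 6.277298450469971
scene spindle 35 mean [0.5853 0.2475 0.0969] mid [0.5846 0.2465 0.0963] rng [0.0125 0.0151 0.016 ] zmax 0.104
scene pin 13 mean [0.585  0.2854 0.0904] mid [0.5843 0.284  0.0899] rng [0.0079 0.0085 0.0173] zmax 0.098
scene pin-up 13 mean [0.5851 0.2836 0.0957] mid [0.5846 0.2835 0.0956] rng [0.0085 0.0092 0.0068] zmax 0.099
scene collar 64 mean [0.5874 0.2492 0.0732] mid [0.5848 0.2467 0.0738] rng [0.0294 0.0316 0.0073] zmax 0.077
scene plate ctr [590.5 312. ] (8.0, 7.0) 90.0
side spindle 32 mean [0.5816 0.2407 0.0942] mid [0.581  0.2444 0.093 ] rng [0.012  0.0179 0.0152] zmax 0.101
side pin 18 mean [0.5821 0.2779 0.0904] mid [0.583  0.2797 0.089 ] rng [0.008  0.0129 0.0167] zmax 0.097
side pin-up 8 mean [0.5812 0.2796 0.0958] mid [0.5819 0.2808 0.0957] rng [0.0102 0.0108 0.0048] zmax 0.098
side collar 44 mean [0.5815 0.2404 0.0734] mid [0.5813 0.2426 0.0737] rng [0.0288 0.0289 0.0067] zmax 0.077Traceback (most recent call last):
  File "<stdin>", line 17, in <module>
    return _wrapfunc(a, 'argmax', axis=axis, out=out, **kwds)
    return bound(*args, **kwds)
ValueError: attempt to get argmax of an empty sequence
```

Plate fit gives: stand origin ≈ (0.580,0.247), stand yaw ≈ 6.3°, pivot ≈ (0.574,0.304), pin ≈ (0.580,0.283). The plan is to line up tool y with stand x, then push the pin with closed fingers.

Call:
{"name": "step_arm", "arguments": {
  "deltas": [
    {"dp":[0,0,0.25],"twist":1},
    {"dp":[0,0,0.25],"twist":1},
    {"dp":[0,0,0.25],"twist":1},
    {"dp":[0,0,0.25],"twist":1},
    {"dp":[0,0,0.25],"twist":1},
    {"dp":[0,0,0.25],"twist":1},
    {"dp":[0,0,0.25],"twist":1},
    {"dp":[0,0,0.25],"twist":1},
    {"dp":[0,0,0.25],"twist":1},
    {"dp":[0,0,0.25],"twist":1},
    {"dp":[0,0,0.25],"twist":1},
    {"dp":[0,0,0.25],"twist":1}
  ],
  "gripper": -1
}}

```text
time_s: 3.55
ee_pos: [0.4763, 0.3036, 0.1848]
eef_rot: [-3.141, -0.0, 1.899]
force: [0.7, 0.8, -1.5]
grip_width: 0.0021
grip_force: 0.0
```

Call:
{"name": "step_arm", "arguments": {
  "deltas": [
    {"dp":[0,0,0],"twist":1},
    {"dp":[0,0,0],"twist":1},
    {"dp":[0,0,0],"twist":1},
    {"dp":[0,0,0],"twist":0.1},
    {"dp":[0,0,0],"twist":0}
  ]
}}

```text
time_s: 4.05
ee_pos: [0.4768, 0.3033, 0.1853]
eef_rot: [-3.141, 0.0, 1.686]
force: [-0.4, 0.3, -0.1]
grip_width: 0.0005
grip_force: 0.0
```

```bash
cat >> h.py <<'E'
def go(xyz,s=None):
    s=s or ctrl.get_obs();R=Ro.from_euler('xyz',s['eef_rot']).as_matrix()
    print('t',s['time_s'],'pos',s['ee_pos'].round(4),'rot',s['eef_rot'].round(3),'units',(R.T@(np.array(xyz)-s['ee_pos'])/.04).round(2))
def stand(x,y,o=(.580,.2466),a=.11): return [o[0]+x*np.cos(a)-y*np.sin(a),o[1]+x*np.sin(a)+y*np.cos(a)]
E
python3 - <<'E'
from h import *
s=ctrl.get_obs();I,D=ctrl.camera('wrist')
cv2.imwrite('pics/w2.png',I[200:440,140:500][...,::-1].repeat(2,0).repeat(2,1))
P,u,v=pts('wrist',D,pose=s);C=I[v,u].astype(int).sum(1)
m=(abs(P[:,0]-.58)<.03)&(abs(P[:,1]-.27)<.05)&(P[:,2]>.066)&(P[:,2]<.108)
P=P[m];C=C[m]
for n,a,k in [('spindle',(.580,.247),P[:,2]>.095),('pin',(.581,.283),(P[:,2]>.08)&(C<150)),('pin-up',(.581,.283),(P[:,2]>.092)),('collar',(.58,.247),(P[:,2]>.07)&(P[:,2]<.078))]:
    q=P[k&(np.hypot(P[:,0]-a[0],P[:,1]-a[1])<(.022 if n=='collar' else .013))]
    if len(q)>3: print(n,len(q),'mid',((q.min(0)+q.max(0))/2).round(4),'rng',np.ptp(q,0).round(4))
go(stand(-.026,.037)+[.14])
E
```

```text
spindle 207 mid [0.5799 0.2463 0.0989] rng [0.0132 0.0135 0.0078]
pin 172 mid [0.5798 0.2832 0.0889] rng [0.0095 0.0093 0.017 ]
pin-up 114 mid [0.58   0.2832 0.0948] rng [0.0091 0.0094 0.0054]
collar 414 mid [0.5797 0.2465 0.074 ] rng [0.0311 0.0317 0.0079]
t 4.1 pos [0.4769 0.3031 0.1854] rot [-3.141  0.     1.686] units [-0.77  1.75  1.13]
```

Call:
{"name": "step_arm", "arguments": {
  "deltas": [
    {"dp":[-0.25,0.58,0.3],"twist":0},
    {"dp":[-0.26,0.58,0.3],"twist":0},
    {"dp":[-0.26,0.59,0.53],"twist":0},
    {"dp":[0,0,0.5],"twist":0},
    {"dp":[0,0,0.5],"twist":0},
    {"dp":[0,0,0.55],"twist":0},
    {"dp":[0,0,0],"twist":0},
    {"dp":[0,0,0],"twist":0}
  ]
}}

```text
time_s: 4.9
ee_pos: [0.5504, 0.2803, 0.0788]
eef_rot: [-3.142, 0.0, 1.685]
force: [0.0, 0.4, 0.7]
grip_width: 0.0003
grip_force: 0.0
```

Run:
```python
from h import *
print(ctrl.get_obs()['force'])
for p in [(-.015,.037),(0.,.043),(.004,.048)]: go(stand(*p)+[.078])
```

```text
[0.04067269 0.39270341 0.73863054]
t 4.9 pos [0.5504 0.2803 0.0788] rot [-3.142  0.     1.685] units [0.01 0.27 0.02]
t 4.9 pos [0.5504 0.2803 0.0788] rot [-3.142  0.     1.685] units [0.15 0.64 0.02]
t 4.9 pos [0.5504 0.2803 0.0788] rot [-3.142  0.     1.685] units [0.28 0.74 0.02]
```

Call:
{"name": "step_arm", "arguments": {
  "deltas": [
    {"dp":[0,0.14,0],"twist":0},
    {"dp":[0,0.13,0],"twist":0},
    {"dp":[0.03,0.1,0],"twist":0},
    {"dp":[0.04,0.1,0],"twist":0},
    {"dp":[0.07,0.1,0],"twist":0},
    {"dp":[0.07,0.1,0],"twist":0},
    {"dp":[0.07,0.08,0],"twist":0},
    {"dp":[0.06,0.04,0],"twist":0},
    {"dp":[0,0,0],"twist":0},
    {"dp":[0,0,0],"twist":0}
  ]
}}

```text
time_s: 5.9
ee_pos: [0.5797, 0.298, 0.0781]
eef_rot: [-3.14, -0.001, 1.684]
force: [-5.1, 0.5, 2.0]
grip_width: 0.0004
grip_force: 2.7
```

Call:
{"name": "step_arm", "arguments": {
  "deltas": [
    {"dp":[0,-0.3,0],"twist":0},
    {"dp":[0,0,-0.5],"twist":0},
    {"dp":[0,0,-0.8],"twist":0},
    {"dp":[0,-0.6,-0.8],"twist":0},
    {"dp":[0,-0.8,-0.6],"twist":0},
    {"dp":[0,-0.8,0],"twist":0},
    {"dp":[0,0,0],"twist":0},
    {"dp":[0,0,0],"twist":0}
  ]
}}

```text
time_s: 6.7
ee_pos: [0.4812, 0.2863, 0.1868]
eef_rot: [3.14, -0.0, 1.684]
force: [-0.1, 0.1, -0.9]
grip_width: 0.0003
grip_force: 0.0
```

Run:
```python
from h import *
s=ctrl.get_obs();I,D=ctrl.camera('wrist')
cv2.imwrite('pics/w2.png',I[-360:,80:560][...,::-1])
P,u,v=pts('wrist',D,pose=s);C=I[v,u].astype(int).sum(1)
m=(abs(P[:,0]-.59)<.04)&(abs(P[:,1]-.27)<.05)&(P[:,2]>.066)&(P[:,2]<.108)
P=P[m];C=C[m]
for n,a,r,k in [('spindle',(.580,.247),.013,P[:,2]>.095),('pin-up',(.591,.29),.02,(P[:,2]>.092)),('collar',(.58,.247),.022,(P[:,2]>.07)&(P[:,2]<.078))]:
    q=P[k&(np.hypot(P[:,0]-a[0],P[:,1]-a[1])<r)]
    if len(q)>3:
        c=(q.min(0)+q.max(0))/2; print(n,len(q),'mid',c.round(4),'rng',np.ptp(q,0).round(4))
        if n=='pin-up':
            pv=stand(0,.058);print('q',np.arctan2(c[1]-pv[1],c[0]-pv[0])+np.pi/2-.11)
go([.580,.2466,.12])
```

```text
spindle 220 mid [0.5801 0.2466 0.0985] rng [0.0137 0.0132 0.0069]
pin-up 128 mid [0.5955 0.3005 0.0956] rng [0.0107 0.0097 0.007 ]
q 1.2908548372617623
collar 561 mid [0.58   0.2469 0.074 ] rng [0.0316 0.0309 0.008 ]
t 6.75 pos [0.4816 0.2862 0.1864] rot [ 3.141 -0.     1.684] units [-1.26  2.33  1.66]
```

View pics/w2.png

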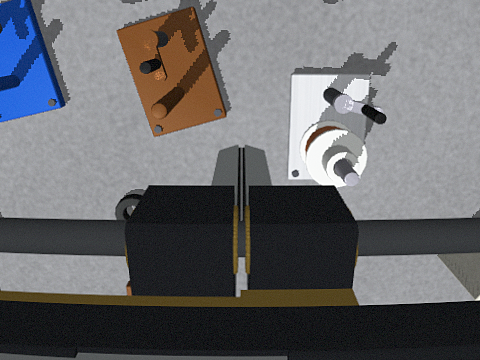

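The keeper is swung to about 1.2–1.3 rad: the pin is at (375,115) in the crop, and the bar is clear of the coil at (335,155). Next I grip the collar.

Call:
{"name": "step_arm", "arguments": {
  "deltas": [
    {"dp":[-0.31,0.58,0],"twist":0},
    {"dp":[-0.31,0.58,0],"twist":0},
    {"dp":[-0.32,0.58,0],"twist":0},
    {"dp":[-0.32,0.59,0.2],"twist":0},
    {"dp":[0,0,0.7],"twist":0},
    {"dp":[0,0,0.8],"twist":0},
    {"dp":[0,0,0.7],"twist":0},
    {"dp":[0,0,0],"twist":0},
    {"dp":[0,0,0],"twist":0}
  ],
  "gripper": 0.28
}}

```text
time_s: 7.65
ee_pos: [0.5798, 0.2463, 0.0904]
eef_rot: [-3.141, 0.0, 1.683]
force: [-0.9, 0.6, 0.4]
grip_width: 0.0604
grip_force: 0.0
```

Run:
```python
from h import *
print(ctrl.get_obs()['grip_width']);go([.580,.2466,.056])
```

```text
0.060403488272090404
t 7.65 pos [0.5798 0.2463 0.0904] rot [-3.141  0.     1.683] units [0.01 0.01 0.86]
```

Call:
{"name": "step_arm", "arguments": {
  "deltas": [
    {"dp":[0,0,0.45],"twist":0},
    {"dp":[0,0,0.4],"twist":0},
    {"dp":[0,0,0],"twist":0},
    {"dp":[0,0,0],"twist":0}
  ]
}}

```text
time_s: 8.05
ee_pos: [0.5795, 0.2464, 0.0569]
eef_rot: [3.141, -0.0, 1.684]
force: [-0.3, 0.2, 0.8]
grip_width: 0.0603
grip_force: 0.0
```

Call:
{"name": "step_arm", "arguments": {
  "deltas": [
    {"dp":[0,0,0],"twist":0},
    {"dp":[0,0,0],"twist":0},
    {"dp":[0,0,0],"twist":0},
    {"dp":[0,0,0],"twist":0},
    {"dp":[0,0,0],"twist":0}
  ],
  "gripper": -1,
  "squeeze": 20
}}

```text
time_s: 8.55
ee_pos: [0.5796, 0.2463, 0.0567]
eef_rot: [3.14, -0.0, 1.684]
force: [2.6, -0.3, 2.8]
grip_width: 0.0319
grip_force: 20.0
```

Call:
{"name": "step_arm", "arguments": {
  "deltas": [
    {"dp":[0,0,-0.15],"twist":0},
    {"dp":[0,0,-0.25],"twist":0},
    {"dp":[0,0,-0.3],"twist":0},
    {"dp":[0,0,-0.3],"twist":0},
    {"dp":[0,0,-0.3],"twist":0},
    {"dp":[0,0,-0.3],"twist":0},
    {"dp":[0,0,-0.3],"twist":0},
    {"dp":[0,0,-0.3],"twist":0},
    {"dp":[0,0,-0.3],"twist":0},
    {"dp":[0,0,-0.4],"twist":0},
    {"dp":[0,0,-0.4],"twist":0},
    {"dp":[0,0,0],"twist":0}
  ]
}}

```text
time_s: 9.75
ee_pos: [0.5799, 0.2466, 0.1909]
eef_rot: [3.138, -0.001, 1.684]
force: [-0.1, -0.2, -2.1]
grip_width: 0.0317
grip_force: 20.0
```

Run:
```python
from h import *
s=ctrl.get_obs();print(s['grip_width'],s['force'])
I,D=ctrl.camera('side');cv2.imwrite('pics/s2.png',I[100:400,240:480][...,::-1].repeat(2,0).repeat(2,1))
for cam in ['side','scene']:
    if cam=='scene': I,D=ctrl.camera(cam)
    r=ctrl.cut_out(cam,'pan_top')
    for e in r[:2]:
        P,u,v=pts(cam,D,e['pixels']);P=P[abs(P[:,2]-.075)<.006]
        c,rad=cv2.minEnclosingCircle((P[:,:2]*1000).astype(np.float32)) if len(P) else (0,0)
        print(cam,round(e['conf'],2),len(P),P.mean(0).round(4),c,rad)
go([.596,-.259,s['ee_pos'][2]])
```

```text
0.0316927916706701 [-0.10975718 -0.17075581 -2.0996286 ]
side 0.81 2213 [ 0.5923 -0.265   0.0763] (596.2413940429688, -258.97979736328125) 69.1966323852539
scene 0.9 1360 [ 0.5965 -0.2569  0.0751] (596.699951171875, -259.2370910644531) 66.57506561279297
scene 0.5 2 [0.6035 0.0202 0.0754] (603.47705078125, 20.176769256591797) 0.12730468809604645
t 9.95 pos [0.5788 0.2461 0.1872] rot [-3.14   0.     1.684] units [-12.6   -0.99  -0.09]
```

View pics/s2.png

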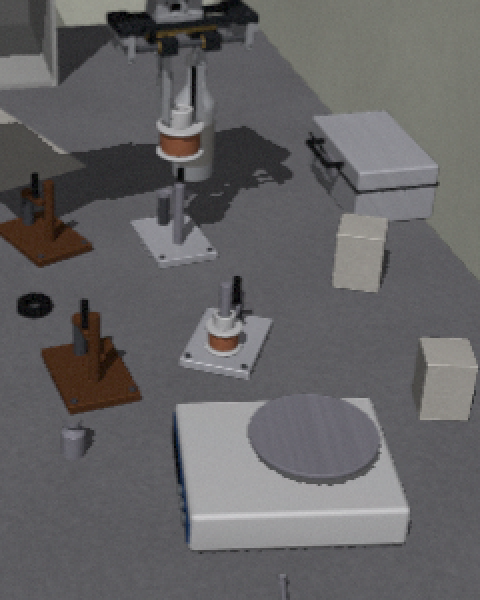

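The coil is lifted upright at (180,135) in the crop, and the smaller coil is untouched at (223,330). I'll carry it to the pan centre at (0.5965,-0.259).

Call:
{"name": "step_arm", "arguments": {
  "deltas": [
    {"dp":[-0.4,-0.04,0],"twist":0},
    {"dp":[-0.7,-0.06,0],"twist":0},
    {"dp":[-0.8,-0.07,0],"twist":0},
    {"dp":[-0.8,-0.07,0],"twist":0},
    {"dp":[-0.8,-0.07,0],"twist":0},
    {"dp":[-0.8,-0.07,0],"twist":0},
    {"dp":[-0.8,-0.06,0],"twist":0},
    {"dp":[-0.8,-0.06,0],"twist":0},
    {"dp":[-0.8,-0.06,0],"twist":0},
    {"dp":[-0.8,-0.06,0],"twist":0},
    {"dp":[-0.8,-0.06,0],"twist":0},
    {"dp":[-0.8,-0.06,0],"twist":0}
  ]
}}

```text
time_s: 11.15
ee_pos: [0.59, -0.1209, 0.1877]
eef_rot: [-3.141, -0.0, 1.683]
force: [-0.5, 1.4, -3.1]
grip_width: 0.0321
grip_force: 20.0
```

Call:
{"name": "step_arm", "arguments": {
  "deltas": [
    {"dp":[-0.8,-0.06,0],"twist":0},
    {"dp":[-0.8,-0.06,0],"twist":0},
    {"dp":[-0.8,-0.06,0],"twist":0},
    {"dp":[-0.6,-0.05,0],"twist":0},
    {"dp":[-0.3,-0.03,0],"twist":0},
    {"dp":[0,0,0],"twist":0},
    {"dp":[0,0,0],"twist":0},
    {"dp":[0,0,0],"twist":0}
  ]
}}

```text
time_s: 11.95
ee_pos: [0.5953, -0.2499, 0.1883]
eef_rot: [-3.142, -0.0, 1.685]
force: [-0.2, 0.2, -1.4]
grip_width: 0.0323
grip_force: 20.0
```

Run:
```python
from h import *
s=ctrl.get_obs();print(s['grip_width'],s['force'])
I,D=ctrl.camera('side')
P,u,v=pts('side',D)
x,y=s['ee_pos'][:2]
m=(np.hypot(P[:,0]-x,P[:,1]-y)<.04)&(P[:,2]>.1)&(P[:,2]<.21)&(I[v,u].astype(int)[:,0]-I[v,u].astype(int)[:,2]>40)
Q=P[m];print('winding',len(Q),Q.min(0).round(4) if len(Q) else 0,Q.max(0).round(4) if len(Q) else 0)
go([.5965,-.259,.076+.045])
```

```text
0.032307165848717304 [-0.24626902  0.23873324 -1.40823647]
winding 260 [ 0.5698 -0.2803  0.1499] [ 0.6146 -0.2508  0.1765]
t 12.0 pos [ 0.5954 -0.25    0.1884] rot [ 3.141 -0.     1.685] units [-0.23  0.    1.68]
```

Call:
{"name": "step_arm", "arguments": {
  "deltas": [
    {"dp":[-0.23,0,0.3],"twist":0},
    {"dp":[0,0,0.4],"twist":0},
    {"dp":[0,0,0.4],"twist":0},
    {"dp":[0,0,0.3],"twist":0},
    {"dp":[0,0,0.15],"twist":0},
    {"dp":[0,0,0],"twist":0},
    {"dp":[0,0,0],"twist":0},
    {"dp":[0,0,0],"twist":0}
  ]
}}

```text
time_s: 12.8
ee_pos: [0.5966, -0.2604, 0.1271]
eef_rot: [3.141, 0.001, 1.684]
force: [0.3, 0.4, -1.4]
grip_width: 0.0315
grip_force: 20.0
```

Call:
{"name": "step_arm", "arguments": {
  "deltas": [
    {"dp":[0,0,0.05],"twist":0},
    {"dp":[0,0,0.05],"twist":0},
    {"dp":[0,0,0],"twist":0},
    {"dp":[0,0,0],"twist":0}
  ]
}}

```text
time_s: 13.2
ee_pos: [0.5963, -0.2602, 0.1222]
eef_rot: [-3.142, -0.0, 1.684]
force: [-0.1, -0.1, -1.9]
grip_width: 0.032
grip_force: 20.0
```

Call:
{"name": "step_arm", "arguments": {
  "deltas": [
    {"dp":[0,0,0.03],"twist":0},
    {"dp":[0,0,0.02],"twist":0},
    {"dp":[0,0,0],"twist":0},
    {"dp":[0,0,0],"twist":0},
    {"dp":[0,0,0],"twist":0}
  ]
}}

```text
time_s: 13.7
ee_pos: [0.5963, -0.2602, 0.1203]
eef_rot: [3.142, 0.0, 1.684]
force: [1.4, -0.1, -1.9]
grip_width: 0.0317
grip_force: 20.0
```

Run:
```python
from h import *
f=[]
for i in range(4):
    I,D=ctrl.camera('side');f.append(ctrl.get_obs()['force'][2])
print(np.round(f,2),ctrl.get_obs()['ee_pos'])
P,u,v=pts('side',D);d=np.hypot(P[:,0]-.5965,P[:,1]+.259)
k=(d<.06)&(d>.04)&(P[:,2]>.06)&(P[:,2]<.085);print('pan z',np.median(P[k,2]),k.sum())
P0,_,_=pts('side',np.load('side0.npz')['D']);d=np.hypot(P0[:,0]-.5965,P0[:,1]+.259)
k=(d<.06)&(d>.04)&(P0[:,2]>.06)&(P0[:,2]<.085);print('pan z0',np.median(P0[k,2]))
```

```text
[-0.98 -1.37 -1.71 -2.11] [ 0.59634546 -0.26023132  0.12030861]
pan z 0.07599837888942218 811
pan z0 0.07638406980420254
```

Call:
{"name": "step_arm", "arguments": {
  "deltas": [
    {"dp":[0,0,0.03],"twist":0},
    {"dp":[0,0,0.02],"twist":0},
    {"dp":[0,0,0],"twist":0},
    {"dp":[0,0,0],"twist":0},
    {"dp":[0,0,0],"twist":0}
  ]
}}

```text
time_s: 14.4
ee_pos: [0.5964, -0.2602, 0.1184]
eef_rot: [3.141, 0.0, 1.684]
force: [0.6, -0.9, 0.9]
grip_width: 0.0316
grip_force: 20.0
```

Run:
```python
from h import *
f=[]
for i in range(6):
    I,D=ctrl.camera('side');f.append(ctrl.get_obs()['force'][2])
print(np.round(f,2),ctrl.get_obs()['ee_pos'])
P,u,v=pts('side',D);d=np.hypot(P[:,0]-.5965,P[:,1]+.259)
k=(d<.06)&(d>.04)&(P[:,2]>.06)&(P[:,2]<.085);print('pan z',np.median(P[k,2]),k.sum())
```

```text
[ 0.56  0.56 -0.6  -0.42  0.35 -0.82] [ 0.59634059 -0.26022495  0.11830108]
pan z 0.07394484605276375 808
```

The pan is down about 2 mm and the tool force is near zero, so the pan carries the coil. Releasing now.

Call:
{"name": "step_arm", "arguments": {
  "deltas": [
    {"dp":[0,0,0],"twist":0},
    {"dp":[0,0,0],"twist":0},
    {"dp":[0,0,0],"twist":0},
    {"dp":[0,0,0],"twist":0},
    {"dp":[0,0,0],"twist":0},
    {"dp":[0,0,0],"twist":0}
  ],
  "gripper": 0.28
}}

```text
time_s: 15.3
ee_pos: [0.5963, -0.2602, 0.1183]
eef_rot: [-3.142, -0.0, 1.684]
force: [0.8, 0.1, -0.4]
grip_width: 0.0601
grip_force: 0.0
```

Call:
{"name": "step_arm", "arguments": {
  "deltas": [
    {"dp":[0,0,-0.3],"twist":0},
    {"dp":[0,0,-0.6],"twist":0},
    {"dp":[0,0,-0.9],"twist":0},
    {"dp":[0,0,-0.9],"twist":0},
    {"dp":[0,0,-0.9],"twist":0},
    {"dp":[0,0,0],"twist":0},
    {"dp":[0,0,0],"twist":0}
  ]
}}

```text
time_s: 16.0
ee_pos: [0.5964, -0.2602, 0.2632]
eef_rot: [3.14, 0.001, 1.684]
force: [-0.1, -0.0, -0.7]
grip_width: 0.0601
grip_force: 0.0
```

Run:
```python
from h import *
s=ctrl.get_obs();I,D=ctrl.camera('side');print(s['grip_width'],s['force'].round(1))
cv2.imwrite('pics/s3.png',I[150:400,240:480][...,::-1].repeat(2,0).repeat(2,1))
for cam in ['side','scene']:
    if cam=='scene': I,D=ctrl.camera(cam)
    P,u,v=pts(cam,D);d=np.hypot(P[:,0]-.5965,P[:,1]+.259)
    for z in (.113,.135):
        q=P[(d<.05)&(abs(P[:,2]-z)<.004)];c,r=cv2.minEnclosingCircle((q[:,:2]*1000).astype(np.float32));print(cam,z,len(q),np.round(c),round(r,1),q[:,2].max())
    k=(d<.06)&(d>.04)&(P[:,2]>.06)&(P[:,2]<.085);print('pan',np.median(P[k,2]))
```

```text
0.06012498550786738 [-0.1 -0.  -0.7]
side 0.113 331 [ 597. -262.] 32.9 0.1168393037193236
side 0.135 129 [ 599. -262.] 18.1 0.13871784297996914
pan 0.07428317266483031
scene 0.113 190 [ 600. -260.] 32.0 0.11688084030535384
scene 0.135 67 [ 602. -260.] 17.7 0.13892963653449208
pan 0.07272525371230842
```

View pics/s3.png

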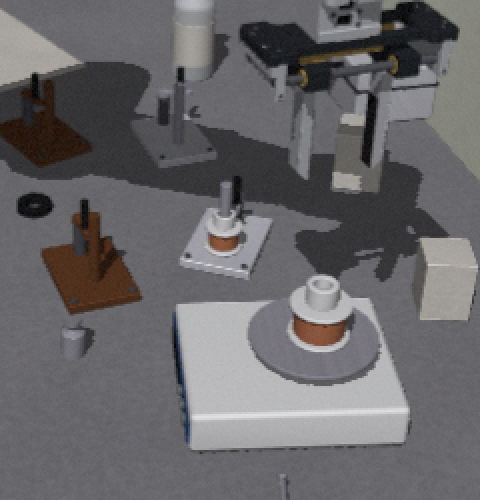

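The coil stands upright, collar up, in the middle of the pan at (320,315) in the crop. The smaller coil is seated at (223,235), and the gripper is clear.

```bash
python3 -c "
from station import ctrl
print(ctrl.hand_in())"
```

```text
the job is handed in; nothing more can be done
None
```

I handed the job in at about 16 s: the larger coil is upright, collar up, within about 5 mm of the pan's centre, with the pan down about 2 mm; the smaller coil is still on its spindle, and no verdict was returned.

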